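# Square the plate stack and hold the cool box open

## Task

Get the four coloured plates ready for loading: push or tap the edges of the fanned stack until all four plates lie square and flush against both fences of the white tray, still stacked flat. Then raise the blue lid of the cool box and hold it open at 60 degrees for a colleague; it falls shut if let go, so finish while still holding it there with the gripper. Leave the tube rack, the jar and the marker where they are.

Things in the scene. Friction and masses are not known exactly. Their poses are not given: they have to be found in the camera images.
- lid (a joint): Angle of the cool box's blue lid, rad: 0 shut, grows as it opens up and back (60 degrees = 1.047), stop at 1.9. Free hinge, no stay: below about 90 degrees the lid falls shut unless held. Lid 184 mm front to back, 220 mm wide, 18 mm thick, about 0.35 kg (varies); 1.2 to 2.5 N at the tab lift it.
- lid_tab (a point): Grip point in the white tab that sticks out level from the lid's front edge: tab 24 mm wide (along the hinge), 12 mm thick, 48 mm long; point 30 mm out from the edge, 214 mm from the hinge line, 9 mm above the lid's underside. Moves and turns with the lid; 99 mm above the table when shut. x points to the hinge, y along it, z is the lid's upper normal. Its sides can be pinched from above.
- lid_hinge (a point): Middle of the lid's hinge line, at the back edge of the cool box's rim, 90 mm above the table, level with the lid's underside. Axes of the cool box: y along the hinge line, x to the back. White discs at both ends carry ticks every 30 degrees; the lid's underside lines up with the green tick at 60 degrees.
- chest: White open cool box, 180 (x) x 220 (y) x 90 mm high, 108 mm with the blue lid on top, fixed to the table; origin at the centre of its underside. x points to its back, where the hinge is; its front with the tab faces the robot, turned by up to 17 degrees.
- tray: White fixed squaring tray: platform 8 mm high, with fences 6 mm thick, 44 mm above the table, along its back (+x) and left (+y) sides; front (-x) and right (-y) open. Origin on the table, under the centre of the stack when square in the corner; fences' inner faces at x = +63.5, y = +42.5 mm; platform ends at x = -55.5, y = -34.5 mm, so the stack overhangs it. Turned by up to 17 degrees.
- plate1: Flat loose plate 127 (its x) x 85 (its y) x 6 mm thick, 90 g, red with a grid of black dots on top; origin at the centre of its underside. Lowest of the four, lies on the platform. Its centre starts 7 to 20 mm short of its squared place along both tray axes and turned up to 5 degrees; slides easily (friction about 0.25).
- plate2: Flat loose plate 127 (its x) x 85 (its y) x 6 mm thick, 90 g, green with a grid of black dots on top; origin at the centre of its underside. Second from below. Its centre starts 7 to 20 mm short of its squared place along both tray axes and turned up to 5 degrees; slides easily (friction about 0.25).
- plate3: Flat loose plate 127 (its x) x 85 (its y) x 6 mm thick, 90 g, blue with a grid of black dots on top; origin at the centre of its underside. Third from below. Its centre starts 7 to 20 mm short of its squared place along both tray axes and turned up to 5 degrees; slides easily (friction about 0.25).
- plate4: Flat loose plate 127 (its x) x 85 (its y) x 6 mm thick, 90 g, yellow with a grid of black dots on top; origin at the centre of its underside. Topmost; its top is 32 mm above the table. Its centre starts 7 to 20 mm short of its squared place along both tray axes and turned up to 5 degrees; slides easily (friction about 0.25).
- rack: Black rack with twelve small colour-capped tubes, 72 x 94 x 72 mm, a bystander; origin at the centre of its underside.
- jar: Small closed jar, diameter 60 mm, height 80 mm, a bystander; origin at the centre of its underside.
- marker: Black marker pen with a red cap lying on the table, 130 mm long (x), 14 mm thick, a bystander; origin at the middle of its underside.

How it is judged:
By the outcome, as a careful person would: the job done as asked, in the order asked, and still so for the second after the job is handed in, while the arm keeps its last pose, push and grip.
It also fails if it takes over 72 s, if anything falls off the work surface, if the arm or the gripper's body presses on something with over 40 N, if the wrist force passes 120 N, or if a joint passes its speed limit or range.

## Robot

A 7-joint arm with a two-finger parallel gripper is mounted at the origin on the work surface. World frame = base frame: x ahead of the robot, y to its left, z up, the work surface at z = 0. Lengths are in m, angles in degrees, forces in N, time in s.
With the tool pointing down it reaches from about 0.425 to 0.875 m from the base axis. Payload 4.7 kg.
Tool frame: the origin (TCP) lies between the finger pads; the fingertips stand env.tip_reach ahead of it and the grasp point (between the pads) lies 2 mm behind it (env.tip_reach is the distance from the TCP to the fingertips, in m); z points along the fingers, y is the line along which they close (so a half turn about z gives the same grasp; the last joint's range is limited). The gripper opens to 87 mm and grips with 3 to 60 N. Pads are 19 mm wide; open, the fingers measure 117 mm over their backs; the gripper's body (75 mm by 190 mm) begins 51 mm behind the grasp point.
Start: joints at [71.396, 18.392, -4.016, 83.108, 1.295, 78.541, -3.26], TCP at [0.216, -0.613, 0.24] pointing down, gripper open.
Joint ranges: [-163.93, 163.93], [-17.29, 119.83], [-79.2, 71.16], [3.27, 140.29], [-89.18, 269.18], [5.43, 117.66], [-154.24, 154.24]. Speed limits (degrees/s): [147.25, 147.25, 180, 180, 180, 180, 180].

## Interface

Orientations are given as [roll, pitch, yaw] about the fixed x, y, z axes, in that order (R = Rz(yaw) Ry(pitch) Rx(roll)).
In Python, from cell import env, eyes gives the robot as it stands (env), with the cameras (eyes).
- The arm moves only by the shell command python3 steer.py 'ROWS' [FORCE]. ROWS is rows parted by semicolons, their numbers by spaces, 1 to 8 of them, each of 5 numbers: dx, dy, dz in m, then a turn about the tool's z in degrees, then the finger opening in m; each row is the pose to reach, as a shift and turn from the pose commanded when the command began, along the tool's axes at that moment; what a row does not reach only later rows make up. A row lasts 1/12 s, in which the tool goes at most 0.0417 m and 7.16 degrees, less where a joint would pass 70% of its speed; a pose out of reach is approached as far as the arm can. The fingers move at their own pace and stop on an object; FORCE is the grip in N (left out, the last holds). Time passes only in rows, so rows that do not move let the fingers close. It prints the time, the measured TCP pose, the force, the opening and the grip force at its end.
- env.get_obs(): the state, without advancing time (a new reading comes with each control period).
- eyes.read_camera(name): name is "side" or "top"; returns a dict with "color" (400x640x3 uint8, blue, green, red), "fx", "fy", "cx", "cy" (pixels), "dist" ([k1, k2, p1, p2, k3] as OpenCV has them; the pictures are not rectified), "world_from_camera" (4x4, takes a point from camera to world coordinates). Camera axes: x right, y down, z forward; pixel columns grow to the right and rows downward; lengths in m; the calibration is good to about 2 mm. A picture is of the moment at which its call begins. There is no depth.
- env.sign_off(): hands the job in; it is judged then, once.
The state is a dict: "time_s": time; "qpos": joint angles; "joint_velocities": joint speeds; "effort": joint torques, N m; "tool_pos": TCP position; "tool_rot": TCP orientation; "force": force on the tool from outside, world axes, zero at the start; "wrist_torque": the same for the moment, N m; "grip_width": finger opening in m; "grasp_force": force on a finger pad.
Only numpy, scipy, OpenCV 4.12 (cv2) and the standard library are available. Lean on these libraries where they do the work, as an engineer would, in place of code of your own. Each camera call takes 0.05 s, during which the arm holds its last target. There are 200 camera calls.

## Working session

There is one attempt and no reset: what is moved stays moved. The work goes in short steps, Python scripts to look and compute and a shell command to move; the robot and the scene stay as the last step left them, time stands still between calls to the robot, and variables do not carry over. Pictures are saved under pics/ and viewed, at most 10 in all, crops included, and the job is handed in when it is done.

```bash
ls; mkdir -p pics; python3 - <<'E'
from cell import env, eyes
import cv2,numpy as np
for n in("top","side"):
    c=eyes.read_camera(n);cv2.imwrite(f"pics/{n}0.png",c["color"]);print(n,c["fx"],c["fy"],c["cx"],c["cy"],c["dist"],np.round(c["world_from_camera"],3).tolist())
o=env.get_obs();print(o["time_s"],o["tool_pos"],o["tool_rot"],o["force"],o["grip_width"],env.tip_reach)
E
```

```text
cell.py
pics
steer.py
top 384.7722703030112 384.7722703030112 317.3990144642447 203.0146626513793 [-0.01651473  0.          0.          0.          0.        ] [[-0.02, -0.983, 0.183, 0.44], [-1.0, 0.018, -0.009, -0.029], [0.006, -0.183, -0.983, 0.812], [0.0, 0.0, 0.0, 1.0]]
side 374.53575243936444 374.53575243936444 313.64981956530016 200.77700166370138 [-0.05634543  0.          0.          0.          0.        ] [[0.721, -0.362, 0.591, 0.169], [-0.693, -0.378, 0.614, -0.437], [0.001, -0.852, -0.523, 0.451], [0.0, 0.0, 0.0, 1.0]]
0.1 [ 0.21581815 -0.61260165  0.23855471] [-1.79897171e+02  3.70305515e-03  1.94114705e+01] [ 0.49421526  0.25888097 -0.1406916 ] 0.08726842397804742 0.017
```

View pics/top0.png

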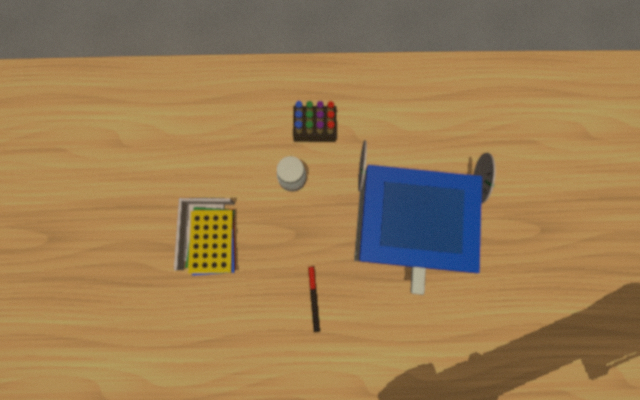

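View pics/side0.png

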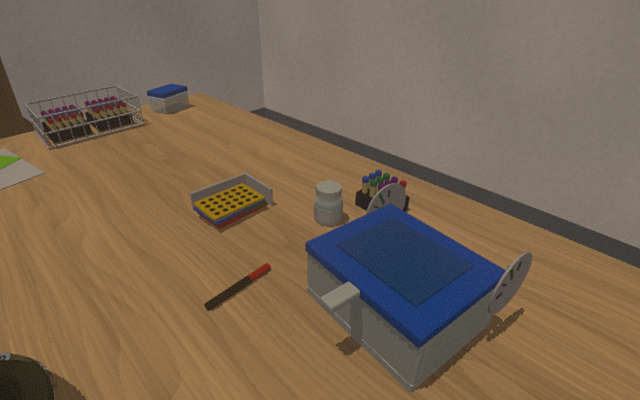

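The top view shows the tray near (208,237), with its fences at the left and top. The yellow plate is at (211,241), the lid tab at (418,282), the jar at (291,172) and the marker at (314,298). The side view agrees.

```bash
cat > h.py <<'E'
from cell import env, eyes
import cv2,numpy as np
def ray(c,p,z):
    K=np.array([[c["fx"],0,c["cx"]],[0,c["fy"],c["cy"]],[0,0,1]])
    q=cv2.undistortPoints(np.float64(p).reshape(-1,1,2),K,np.float64(c["dist"])).reshape(-1,2)
    T=c["world_from_camera"];d=np.c_[q,np.ones(len(q))]@T[:3,:3].T
    return T[:3,3]+d*((z-T[2,3])/d[:,2])[:,None]
def proj(c,P):
    K=np.array([[c["fx"],0,c["cx"]],[0,c["fy"],c["cy"]],[0,0,1]])
    W=np.linalg.inv(c["world_from_camera"])
    return cv2.projectPoints(np.float64(P).reshape(-1,1,3),cv2.Rodrigues(W[:3,:3])[0],W[:3,3],K,np.float64(c["dist"]))[0].reshape(-1,2)
def blob(m):
    k=max(cv2.findContours(m,cv2.RETR_EXTERNAL,cv2.CHAIN_APPROX_NONE)[0],key=cv2.contourArea)
    return k.reshape(-1,2)
def yellow(c):
    m=cv2.inRange(cv2.cvtColor(c["color"],cv2.COLOR_BGR2HSV),(22,200,120),(35,255,255))
    return blob(cv2.morphologyEx(m,cv2.MORPH_CLOSE,np.ones((5,5))))
E
python3 - <<'E'
from h import *
c=eyes.read_camera("top");s=eyes.read_camera("side")
for n,k in(("t",c),("s",s)):
    p=yellow(k);w=ray(k,p,.032)[:,:2];r=cv2.minAreaRect(np.float32(w*1000));print("yellow",n,r)
m=cv2.inRange(cv2.cvtColor(c["color"],cv2.COLOR_BGR2HSV),(105,150,40),(125,255,255));m[:,:300]=0;m[:150]=0
p=blob(m);w=ray(c,p,.108)[:,:2];print("lid",cv2.minAreaRect(np.float32(w*1000)),cv2.boxPoints(cv2.minAreaRect(np.float32(w*1000))).tolist())
m=cv2.inRange(cv2.cvtColor(c["color"],cv2.COLOR_BGR2HSV),(0,0,130),(180,60,255));m[:,:400]=0;m[:262]=0;m[300:]=0;m[:,440:]=0
p=blob(m);w=ray(c,p,.105)[:,:2];print("tab",cv2.minAreaRect(np.float32(w*1000)),cv2.boxPoints(cv2.minAreaRect(np.float32(w*1000))).tolist())
a=cv2.resize(c["color"][185:285,165:255],None,fx=6,fy=6,interpolation=cv2.INTER_CUBIC)
cv2.imwrite("pics/a.png",a)
a=cv2.resize(s["color"][165:240,180:285],None,fx=7,fy=7,interpolation=cv2.INTER_CUBIC)
cv2.imwrite("pics/b.png",a)
E
```

```text
yellow t ((512.7079467773438, 182.9161376953125), (82.95584106445312, 125.49691772460938), 89.08769226074219)
yellow s ((512.8372192382812, 183.79443359375), (83.64733123779297, 126.01681518554688), 89.60736846923828)
lid ((541.240478515625, -228.47079467773438), (218.53948974609375, 179.8987274169922), 83.3281021118164) [[439.2049255371094, -326.5498962402344], [617.8853149414062, -347.451171875], [643.2760009765625, -130.39169311523438], [464.59564208984375, -109.49041748046875]]
tab ((428.05645751953125, -214.36651611328125), (22.15772247314453, 47.010372161865234), 81.01972961425781) [[403.11004638671875, -221.6405487060547], [449.544189453125, -228.9785919189453], [453.00286865234375, -207.0924835205078], [406.5687255859375, -199.7544403076172]]
```

View pics/a.png

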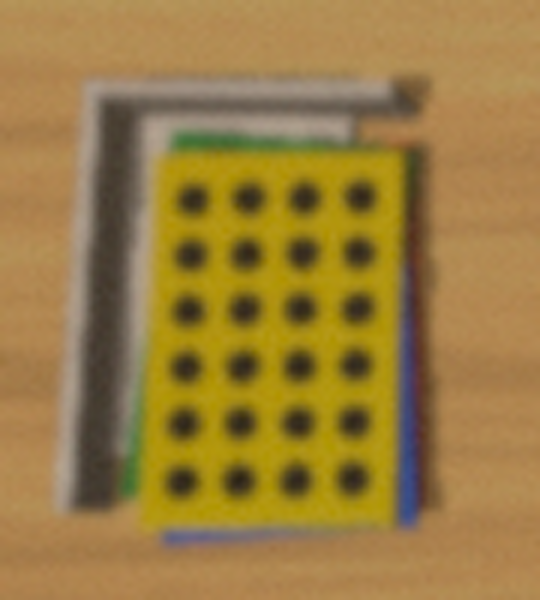

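View pics/b.png

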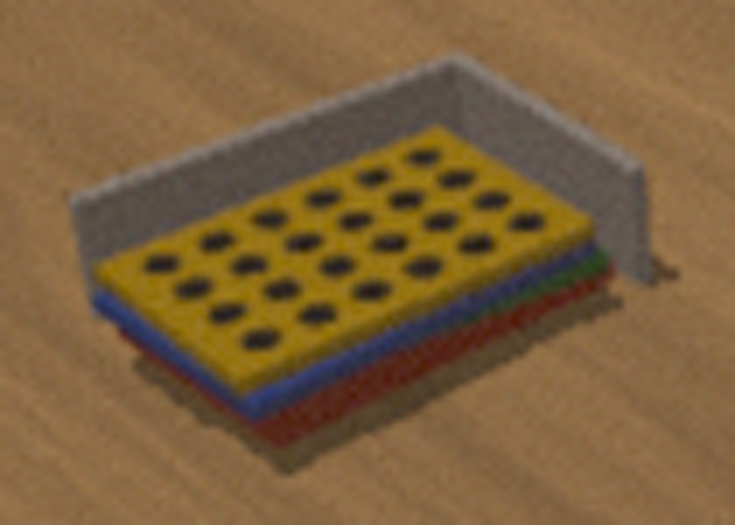

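The zoomed crops show the fence-top outer corner at crop (85,80) in the top view and the inner corner at (455,62) in the side view. Red and blue protrude furthest to -y, and red sits lowest.

```bash
python3 - <<'E'
from h import *
c=eyes.read_camera("top");s=eyes.read_camera("side")
f=lambda p:np.array(p)/6+[165,185]-.4
g=lambda p:np.array(p)/7+[180,165]-.4
a=ray(c,f([[85,80],[60,510],[390,80],[100,98],[73,510],[388,98]]),.044)[:,:2]*1000
b=ray(s,g([[455,55],[72,198],[645,165],[457,68],[85,203],[632,170]]),.044)[:,:2]*1000
for w in(a,b):
    print(w.round(1).tolist())
    for i in(0,3):
        v=w[i]-w[i+1];u=w[i]-w[i+2];print("yaw",np.degrees(np.arctan2(v[1],v[0])),np.degrees(np.arctan2(-u[0],u[1])),np.hypot(*v),np.hypot(*u))
print("jar",ray(c,[[291,165]],.08)*1000, ray(s,[[328,188]],.08)*1000)
print("marker",ray(c,[[312,267],[316,331]],.01)*1000)
E
```

```text
[[599.5, 246.1], [455.6, 247.8], [597.5, 142.5], [593.1, 240.7], [455.5, 243.5], [591.3, 143.1]]
yaw -0.6604152889011851 -1.0631217449824866 143.88178562251457 103.60759745307162
yaw -1.1518723040441987 -1.061221593789443 137.65300447529253 97.68414015993584
[[599.5, 246.8], [458.0, 249.6], [598.9, 142.7], [594.4, 238.4], [459.4, 244.0], [594.0, 143.0]]
yaw -1.1323282192348523 -0.28669349082249684 141.4895461749534 104.1371784601478
yaw -2.362656959431564 -0.24379766185896476 135.10975122615415 95.42297535614642
jar [[654.20937748  14.9600794   80.        ]] [[642.8309585   13.81270649  80.        ]]
marker [[456.34885425 -22.51731833  10.        ]
 [329.72771029 -28.35614599  10.        ]]
```

Tray origin is about (529, 199) mm with yaw −1°. The fences run past the plates, so the finger spans have to stay inside them. I'll push +y first, then +x.

```bash
cat > d.py <<'E'
import sys
from cell import env, eyes
import numpy as np
from scipy.spatial.transform import Rotation as R
x=list(map(float,sys.argv[1:])) # x y z mm yaw
o=env.get_obs();r=R.from_euler("xyz",o["tool_rot"],degrees=True)
d=r.inv().apply(np.array(x[:3])/1000-o["tool_pos"]);t=-(x[3]-o["tool_rot"][2]+180)%360-180
t=-((x[3]-o["tool_rot"][2]+180)%360-180)
print("delta",d.round(4),"turn",round(t,1),"rows",round(np.linalg.norm(d)/.0417,1))
E
python3 d.py 450 -350 220 60; python3 d.py 520 105 200 89
```

```text
delta [ 0.3081 -0.1702  0.0193] turn -40.6 rows 8.5
delta [ 0.5254 -0.576   0.0395] turn -69.6 rows 18.7
```

```bash
python3 steer.py '0.036 -0.02 0 -5 0.08;0.072 -0.04 0 -10 0.08;0.108 -0.06 0 -15 0.08;0.144 -0.08 0 -20 0.08;0.18 -0.1 0 -25 0.08;0.216 -0.12 0 -30 0.08;0.252 -0.14 0 -35 0.08;0.288 -0.16 0 -40 0.08' 20; python3 d.py 520 105 200 89
```

```text
time_s: 0.97
tool_pos: [0.4354, -0.3648, 0.2398]
tool_rot: [180.0, 0.0, 59.6]
force: [0.8, -0.2, 0.3]
grip_width: 0.0796
grasp_force: 0.0
delta [ 0.4481 -0.1644  0.0395] turn -29.4 rows 11.5
```

```bash
python3 steer.py '0.036 -0.013 0 -4 0.08;0.072 -0.026 0 -8 0.08;0.108 -0.04 0 -12 0.08;0.144 -0.053 0 -16 0.08;0.18 -0.066 0 -20 0.08;0.216 -0.08 0 -24 0.08;0.252 -0.093 0 -28 0.08;0.288 -0.106 0 -29.4 0.08'; python3 d.py 523 103 80 89.1
```

```text
time_s: 1.63
tool_pos: [0.4897, -0.0628, 0.2398]
tool_rot: [180.0, 0.1, 89.0]
force: [1.1, -0.5, 0.2]
grip_width: 0.0794
grasp_force: 0.0
delta [0.1665 0.0302 0.1597] turn -0.1 rows 5.6
```

```bash
python3 steer.py '0.04 0 0 0 0.08;0.08 0 0 0 0.08;0.12 0 0.02 0 0.08;0.14 0 0.05 0 0.08;0.15 0 0.08 0 0.08;0.15 0 0.08 0 0.08'; python3 d.py 523 103 24 89.1
```

```text
time_s: 2.13
tool_pos: [0.4887, 0.0882, 0.1548]
tool_rot: [-179.5, -0.0, 89.1]
force: [-0.6, -0.6, -0.5]
grip_width: 0.0803
grasp_force: 0.0
delta [0.0153 0.0352 0.1305] turn 0.0 rows 3.3
```

```bash
python3 steer.py '0.01 0.02 0.03 0 0.08;0.015 0.035 0.06 0 0.08;0.015 0.035 0.09 0 0.08;0.015 0.035 0.11 0 0.08;0.015 0.035 0.127 0 0.08;0.015 0.035 0.13 0 0.08;0.015 0.035 0.13 0 0.08'; python3 d.py 523 147 24 89.1;python3 - <<'E'
from h import *
c=eyes.read_camera("top");s=eyes.read_camera("side")
a=cv2.resize(c["color"][185:285,165:265],None,fx=4,fy=4,interpolation=cv2.INTER_CUBIC)
b=cv2.resize(s["color"][150:250,180:280],None,fx=4,fy=4,interpolation=cv2.INTER_CUBIC)
cv2.imwrite("pics/c.png",np.hstack([a,b]))
E
```

```text
time_s: 2.72
tool_pos: [0.5282, 0.0983, 0.0294]
tool_rot: [-179.9, 0.0, 88.7]
force: [-0.1, 0.7, 1.2]
grip_width: 0.0798
grasp_force: 0.0
delta [ 0.0486 -0.0062  0.0054] turn -0.4 rows 1.2
```

View pics/c.png

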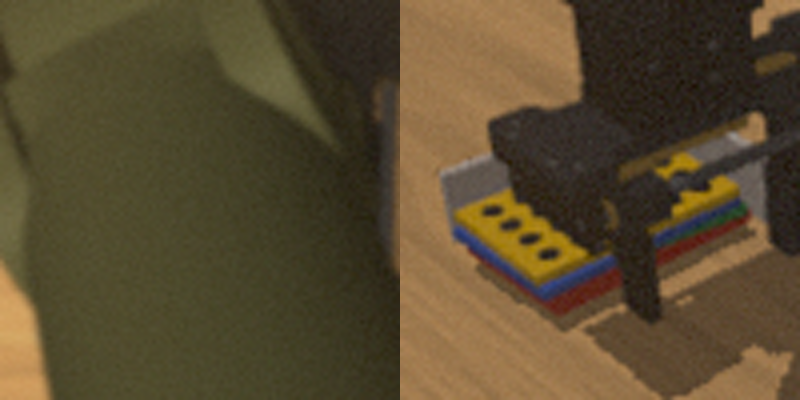

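The side view shows the fingers beside the -y edge, clear of both the stack and the fence. Pushing now.

```bash
python3 steer.py '0.004 -0.005 0.003 -0.4 0.08;0.01 -0.005 0.005 -0.4 0.08;0.016 -0.005 0.005 -0.4 0.08;0.021 -0.005 0.005 -0.4 0.08;0.026 -0.005 0.005 -0.4 0.08;0.031 -0.005 0.005 -0.4 0.08;0.036 -0.005 0.005 -0.4 0.08;0.04 -0.005 0.005 -0.4 0.08'; python3 d.py 523 147 24 89.1
```

```text
time_s: 3.48
tool_pos: [0.5242, 0.1399, 0.0246]
tool_rot: [180.0, 0.0, 89.2]
force: [-0.4, -1.4, 1.0]
grip_width: 0.0804
grasp_force: 1.0
delta [ 0.007  -0.0013  0.0006] turn 0.1 rows 0.2
```

```bash
python3 steer.py '0.002 0 0 0 0.08;0.004 0 0 0 0.08;0.006 0 0 0 0.08;0.008 0 0 0 0.08;0.009 0 0 0 0.08;0.009 0 0 0 0.08'; python3 d.py 523 147 24 89.1
```

```text
time_s: 3.98
tool_pos: [0.5241, 0.1451, 0.0244]
tool_rot: [-179.9, 0.3, 89.1]
force: [-0.8, -8.5, 4.0]
grip_width: 0.0801
grasp_force: 4.2
delta [ 0.0019 -0.0011  0.0004] turn -0.0 rows 0.1
```

```bash
python3 steer.py '0.001 0 0 0 0.08;0.002 0 0 0 0.08;0.003 0 0 0 0.08;0.003 0 0 0 0.08;0.003 0 0 0 0.08'
```

```text
time_s: 4.4
tool_pos: [0.5241, 0.1452, 0.0243]
tool_rot: [-179.9, 0.5, 89.0]
force: [-2.1, -12.4, 7.2]
grip_width: 0.0803
grasp_force: 6.7
```

Solid contact, no more travel. Backing off and rising to set up the x push.

```bash
python3 steer.py '-0.02 0 0 0 0.08;-0.03 0 -0.02 0 0.08;-0.03 0 -0.06 0 0.08;-0.03 0.02 -0.09 -7 0.06;-0.03 0.05 -0.1 -14 0.05;-0.02 0.08 -0.1 -21 0.04;-0.01 0.11 -0.1 -28 0.04;0.01 0.12 -0.1 -35 0.04'; python3 d.py 418 198 120 179.1
```

```text
time_s: 5.07
tool_pos: [0.649, 0.1568, 0.1243]
tool_rot: [179.9, 0.1, 124.1]
force: [0.0, -1.0, -0.2]
grip_width: 0.0549
grasp_force: 0.0
delta [ 0.1638 -0.1681  0.0036] turn -55.0 rows 5.6
```

```bash
python3 steer.py '0.02 -0.02 0 -7 0.04;0.04 -0.04 0 -14 0.04;0.06 -0.06 0 -21 0.04;0.08 -0.08 0 -28 0.04;0.1 -0.1 0 -35 0.04;0.12 -0.12 0 -42 0.04;0.14 -0.145 0 -49 0.04;0.163 -0.167 0 -55 0.04'; python3 d.py 418 198 24 179.1
python3 - <<'E'
from h import *
s=eyes.read_camera("side");cv2.imwrite("pics/d.png",cv2.resize(s["color"][130:250,150:310],None,fx=4,fy=4,interpolation=cv2.INTER_CUBIC))
E
```

```text
time_s: 5.73
tool_pos: [0.4128, 0.2015, 0.1237]
tool_rot: [179.9, -0.1, 179.5]
force: [-1.0, 0.4, 1.8]
grip_width: 0.04
grasp_force: 0.0
delta [-0.0054 -0.0036  0.0997] turn 0.4 rows 2.4
```

View pics/d.png

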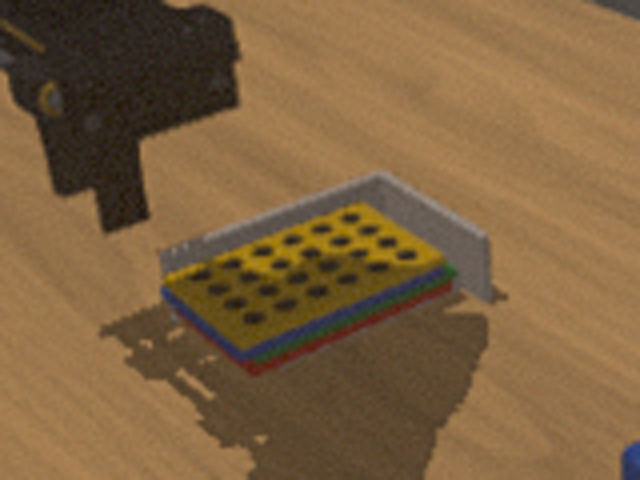

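The side crop shows all four plates aligned along the left fence, still short of the back fence. Next is the descent and the +x push.

```bash
python3 steer.py '-0.003 -0.004 0.03 0.4 0.04;-0.004 -0.004 0.06 0.4 0.04;-0.005 -0.004 0.09 0.4 0.04;-0.005 -0.004 0.1 0.4 0.04;-0.011 -0.004 0.1 0.4 0.04;-0.017 -0.004 0.1 0.4 0.04;-0.023 -0.004 0.1 0.4 0.04;-0.028 -0.004 0.1 0.4 0.04'; python3 d.py 456 197.5 24 179.1
```

```text
time_s: 6.45
tool_pos: [0.4448, 0.1972, 0.0262]
tool_rot: [179.9, 0.2, 178.8]
force: [-1.4, 0.8, 1.1]
grip_width: 0.0403
grasp_force: 0.5
delta [-0.0112  0.0005  0.0023] turn -0.3 rows 0.3
```

```bash
python3 steer.py '-0.003 0 0 0 0.04;-0.006 0 0 0 0.04;-0.009 0 0 0 0.04;-0.012 0 0 0 0.04;-0.014 0 0 0 0.04;-0.016 0 0 0 0.04;-0.018 0 0 0 0.04;-0.018 0 0 0 0.04'; python3 d.py 456 197.5 24 179.1
```

```text
time_s: 7.12
tool_pos: [0.4558, 0.1963, 0.0234]
tool_rot: [-179.9, -0.5, 178.8]
force: [-11.2, 0.2, 5.9]
grip_width: 0.0398
grasp_force: 5.7
delta [-0.0002  0.0012 -0.0006] turn -0.3 rows 0.0
```

```bash
python3 steer.py '-0.001 0 0 0 0.04;-0.002 0 0 0 0.04;-0.002 0 0 0 0.04;-0.002 0 0 0 0.04'; python3 steer.py '0.01 0 0 0 0.04;0.03 0 -0.01 0 0.04;0.035 0 -0.05 0 0.04;0.035 0 -0.09 7 0.05;0.03 -0.03 -0.12 14 0.06;0.02 -0.07 -0.12 21 0.07;0 -0.1 -0.12 28 0.08;-0.02 -0.13 -0.12 35 0.08';python3 d.py 523 103 120 89.1
python3 - <<'E'
from h import *
c=eyes.read_camera("top");s=eyes.read_camera("side")
a=cv2.resize(c["color"][185:285,165:265],None,fx=4,fy=4,interpolation=cv2.INTER_CUBIC)
b=cv2.resize(s["color"][150:250,180:280],None,fx=4,fy=4,interpolation=cv2.INTER_CUBIC)
cv2.imwrite("pics/e.png",np.hstack([a,b]))
E
```

```text
time_s: 7.45
tool_pos: [0.4558, 0.1962, 0.0231]
tool_rot: [-179.8, -0.7, 178.9]
force: [-15.6, 0.4, 8.3]
grip_width: 0.04
grasp_force: 7.8
time_s: 8.12
tool_pos: [0.4814, 0.0625, 0.146]
tool_rot: [-179.9, 0.4, 143.4]
force: [0.7, -0.3, 0.6]
grip_width: 0.0658
grasp_force: 0.0
delta [-0.009   0.0573  0.026 ] turn 54.3 rows 1.5
```

View pics/e.png

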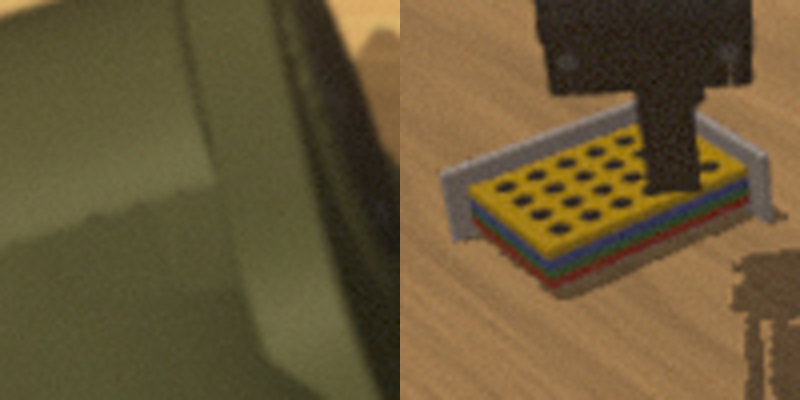

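It looks squared. A second y push will rule out drift.

```bash
python3 steer.py '-0.002 0.01 0.01 7 0.08;-0.004 0.02 0.026 14 0.08;-0.006 0.03 0.026 21 0.08;-0.009 0.04 0.026 28 0.08;-0.009 0.05 0.026 35 0.08;-0.009 0.057 0.026 42 0.08;-0.009 0.057 0.026 49 0.08;-0.009 0.057 0.026 54.3 0.08';python3 d.py 523 115 24 89.1
```

```text
time_s: 8.88
tool_pos: [0.5211, 0.1076, 0.1186]
tool_rot: [179.9, -0.0, 89.3]
force: [0.9, 0.8, -0.2]
grip_width: 0.0797
grasp_force: 0.0
delta [0.0074 0.0017 0.0946] turn 0.2 rows 2.3
```

```bash
python3 steer.py '0.005 0 0.03 0 0.08;0.01 0 0.06 0 0.08;0.012 0 0.09 0 0.08;0.012 0 0.094 0 0.08;0.018 0 0.094 0 0.08;0.024 0 0.094 0 0.08;0.03 0 0.094 0 0.08;0.035 0 0.094 0 0.08';python3 d.py 523 147 24 89.1
```

```text
time_s: 9.55
tool_pos: [0.5225, 0.1429, 0.0265]
tool_rot: [179.8, -0.0, 89.5]
force: [0.7, -0.6, -0.1]
grip_width: 0.0803
grasp_force: 0.0
delta [0.0041 0.0005 0.0025] turn 0.4 rows 0.1
```

```bash
python3 steer.py '0.001 0 0 0.3 0.08;0.002 0 0 0.3 0.08;0.003 0 0 0.3 0.08;0.004 0 0 0.3 0.08;0.005 0 0 0.3 0.08;0.006 0 0 0.3 0.08;0.007 0 0 0.3 0.08;0.007 0 0 0.3 0.08'; python3 steer.py '-0.01 0 0 0 0.08;-0.03 0 -0.01 0 0.08;-0.035 0 -0.05 0 0.08;-0.04 0 -0.09 0 0.08;-0.08 0 -0.12 0 0.08;-0.12 0 -0.14 0 0.08;-0.16 0 -0.15 0 0.08;-0.2 0 -0.16 0 0.08'
```

```text
time_s: 10.22
tool_pos: [0.5212, 0.1451, 0.0244]
tool_rot: [-179.9, 0.3, 89.0]
force: [-1.4, -7.3, 3.1]
grip_width: 0.0802
grasp_force: 3.5
time_s: 10.88
tool_pos: [0.5189, -0.0427, 0.1837]
tool_rot: [179.8, 0.0, 89.3]
force: [1.2, -1.3, 0.1]
grip_width: 0.0801
grasp_force: 0.0
```

The repeat stopped at the same y, so the plates are square. Next I'm moving to the lid tab: grip point about (420, −214), z 99 mm, chest yaw about −7°.

```bash
python3 d.py 419 -214 184 -7; python3 steer.py '-0.025 -0.014 0 7 0.06;-0.05 -0.028 0 14 0.06;-0.075 -0.042 0 21 0.06;-0.09 -0.056 0 28 0.06;-0.11 -0.063 0 35 0.06;-0.13 -0.07 0 42 0.06;-0.145 -0.077 0 49 0.06;-0.16 -0.085 0 56 0.06'; python3 d.py 419 -214 184 -7
```

```text
delta [-0.1725 -0.0978 -0.0005] turn 96.3 rows 4.8
time_s: 11.55
tool_pos: [0.4309, -0.2013, 0.1819]
tool_rot: [180.0, -0.1, 32.9]
force: [0.6, 0.3, -0.6]
grip_width: 0.06
grasp_force: 0.0
delta [-0.0169  0.0042 -0.0021] turn 39.9 rows 0.4
```

```bash
python3 steer.py '-0.005 0 0 7 0.06;-0.01 0.004 0 14 0.06;-0.017 0.004 0 21 0.06;-0.017 0.004 0 28 0.06;-0.017 0.004 0 35 0.06;-0.017 0.004 0 40 0.06;-0.017 0.004 0 40 0.06'; python3 d.py 419 -214 97 -7; python3 - <<'E'
from h import *
s=eyes.read_camera("side");c=eyes.read_camera("top")
a=cv2.resize(s["color"][200:350,270:420],None,fx=2.6,fy=2.6,interpolation=cv2.INTER_CUBIC)
b=cv2.resize(c["color"][190:290,165:265],None,fx=3.9,fy=3.9,interpolation=cv2.INTER_CUBIC)
cv2.imwrite("pics/f.png",np.hstack([a,b]))
E
```

```text
time_s: 12.13
tool_pos: [0.4193, -0.213, 0.1818]
tool_rot: [-180.0, -0.0, -6.9]
force: [0.4, -0.2, 0.7]
grip_width: 0.06
grasp_force: 0.0
delta [-0.0002  0.0011  0.0848] turn 0.1 rows 2.0
```

View pics/f.png

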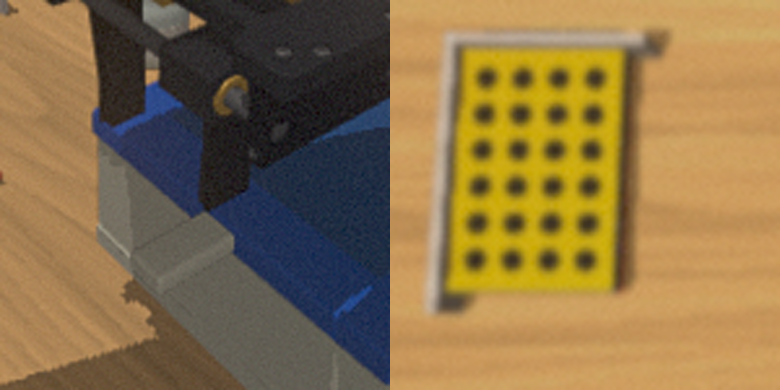

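The top crop shows the yellow plate flush with both fences and nothing sticking out from under it. In the side crop the fingers straddle the tab. Descend and pinch.

```bash
python3 steer.py '0 0.001 0.03 0 0.06;0 0.001 0.06 0 0.06;0 0.001 0.08 0 0.06;0 0.001 0.085 0 0.06;0 0.001 0.085 0 0.06' && python3 steer.py '0 0 0 0 0.015;0 0 0 0 0.015;0 0 0 0 0.015;0 0 0 0 0.015;0 0 0 0 0.015;0 0 0 0 0.015' 15
```

```text
time_s: 12.65
tool_pos: [0.4181, -0.2134, 0.0957]
tool_rot: [-179.9, 0.2, -6.7]
force: [-0.0, -0.4, 0.1]
grip_width: 0.0602
grasp_force: 0.0
time_s: 13.15
tool_pos: [0.4193, -0.2144, 0.0975]
tool_rot: [180.0, -0.0, -6.8]
force: [-0.8, -0.5, 0.4]
grip_width: 0.0276
grasp_force: 0.0
```

```bash
python3 steer.py '0 0 0 0 0.015;0 0 0 0 0.015;0 0 0 0 0.015;0 0 0 0 0.015' 15; python3 - <<'E'
import numpy as np
# deltas along tool x and -z at angles
f=lambda t:np.array([-214*np.cos(t)+9*np.sin(t),214*np.sin(t)+9*np.cos(t)])
for a in list(range(5,61,5)):print(a,(f(np.radians(a))-f(0)).round(1))
E
```

```text
time_s: 13.48
tool_pos: [0.4192, -0.2148, 0.0973]
tool_rot: [179.9, -0.0, -6.8]
force: [-0.0, -2.1, 2.4]
grip_width: 0.0237
grasp_force: 15.0
5 [ 1.6 18.6]
10 [ 4.8 37. ]
15 [ 9.6 55.1]
20 [16.  72.6]
25 [23.9 89.6]
30 [ 33.2 105.8]
35 [ 43.9 121.1]
40 [ 55.9 135.5]
45 [ 69.  148.7]
50 [ 83.3 160.7]
55 [ 98.6 171.5]
60 [114.8 180.8]
```

```bash
python3 steer.py '0.0003 0 -0.009 0 0.015;0.0016 0 -0.0186 0 0.015;0.003 0 -0.028 0 0.015;0.0048 0 -0.037 0 0.015;0.007 0 -0.046 0 0.015;0.0096 0 -0.055 0 0.015;0.0128 0 -0.064 0 0.015;0.016 0 -0.0726 0 0.015'; python3 d.py 533.3 -228.4 278 -6.8
```

```text
time_s: 14.15
tool_pos: [0.4345, -0.2166, 0.1703]
tool_rot: [180.0, 0.1, -6.8]
force: [-1.2, -4.4, -4.0]
grip_width: 0.0242
grasp_force: 15.0
delta [ 9.940e-02  1.000e-04 -1.078e-01] turn -0.0 rows 3.5
```

```bash
python3 steer.py '0.004 0 -0.0085 0 0.015;0.0079 0 -0.017 0 0.015;0.0125 0 -0.025 0 0.015;0.0172 0 -0.0332 0 0.015;0.0225 0 -0.041 0 0.015;0.0279 0 -0.0485 0 0.015;0.034 0 -0.056 0 0.015;0.0399 0 -0.0629 0 0.015'; python3 steer.py '0.0065 0 -0.0067 0 0.015;0.0131 0 -0.0132 0 0.015;0.02 0 -0.0193 0 0.015;0.0274 0 -0.0252 0 0.015;0.035 0 -0.031 0 0.015;0.0427 0 -0.036 0 0.015;0.051 0 -0.041 0 0.015;0.0589 0 -0.0453 0 0.015'; python3 d.py 533.3 -228.4 278 -6.8;python3 - <<'E'
from h import *
s=eyes.read_camera("side");cv2.imwrite("pics/g.png",cv2.resize(s["color"][130:370,270:560],None,fx=2.4,fy=2.4,interpolation=cv2.INTER_CUBIC))
E
```

```text
time_s: 14.82
tool_pos: [0.4737, -0.2214, 0.2331]
tool_rot: [180.0, 0.2, -6.8]
force: [-2.1, -5.1, -1.5]
grip_width: 0.0239
grasp_force: 15.0
time_s: 15.48
tool_pos: [0.5324, -0.2286, 0.2789]
tool_rot: [179.9, 0.1, -6.9]
force: [-3.0, -3.6, 1.8]
grip_width: 0.0239
grasp_force: 15.0
delta [ 0.0009 -0.0003  0.0009] turn -0.1 rows 0.0
```

View pics/g.png

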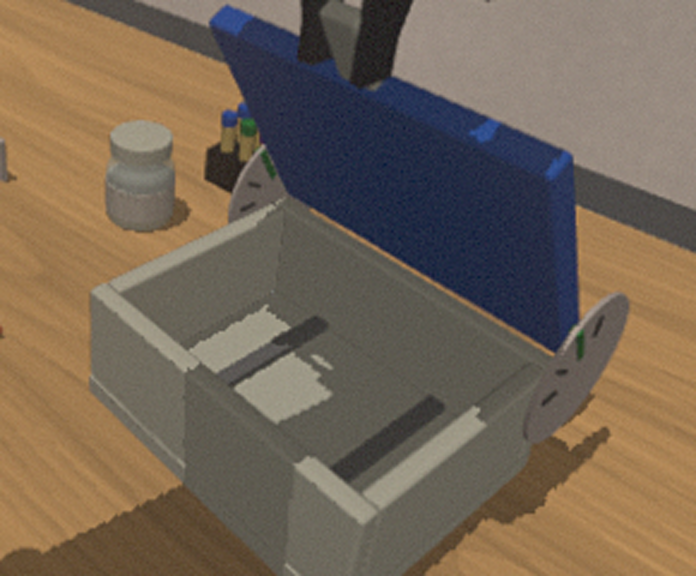

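The side view shows the lid held open. Its silhouette corners are at crop (228,8) and (572,155), and its underside is near the green ticks. I'll work out the angle from the corners.

```bash
python3 - <<'E'
from h import *
s=eyes.read_camera("side")
a=np.radians(-6.8);ux=np.array([np.cos(a),np.sin(a)]);uy=np.array([-ux[1],ux[0]]);H=np.array([632.6,-239.4])
def test(px,y,name):
    A=ray(s,[px],0.05)[0]*1000;B=ray(s,[px],.3)[0]*1000
    l=lambda P:np.dot(P[:2]-H,uy)-y
    t=l(A)/(l(A)-l(B));P=A+t*(B-A);X=-np.dot(P[:2]-H,ux);Z=P[2]-90
    print(name,"r",np.hypot(X,Z).round(1),"ang",np.degrees(np.arctan2(Z,X)).round(2))
g=lambda x,y:[270+x/2.4-.3,130+y/2.4-.3]
test(g(226,7),110,"left top corner (r184.9, +5.6deg)")
test(g(573,154),-110,"right top corner")
test(g(211,20),110,"left underside corner (r184)")
test(g(553,180),-110,"right underside corner(r184)")
# predicted pixels of underside front corners and hinge end at 57,60,63
for t in(57,60,63):
    r=np.radians(t)
    out=[]
    for d,n,y in((184,0,110),(184,0,-110),(184,18,110),(184,18,-110)):
        X=-d*np.cos(r)+n*np.sin(r);Z=d*np.sin(r)+n*np.cos(r)
        out.append(np.r_[H+ux*X+uy*y,90+Z]/1000)
    print(t,((proj(s,out)-[270,130]+.3)*2.4).round(0).tolist())
E
```

```text
left top corner (r184.9, +5.6deg) r 180.2 ang 65.87
right top corner r 183.8 ang 65.42
left underside corner (r184) r 180.5 ang 61.76
right underside corner(r184) r 181.7 ang 60.75
57 [[192.0, 33.0], [536.0, 197.0], [212.0, 12.0], [561.0, 166.0]]
60 [[203.0, 22.0], [550.0, 181.0], [223.0, 2.0], [574.0, 152.0]]
63 [[214.0, 11.0], [563.0, 165.0], [234.0, -7.0], [586.0, 138.0]]
```

The corners give 59.8–61.8°, mean about 60.5°, and the TCP geometry agrees at about 60°. I'll settle briefly, then check the tray and the hold.

```bash
python3 steer.py '0 0 0 0 0.015;0 0 0 0 0.015;0 0 0 0 0.015;0 0 0 0 0.015;0 0 0 0 0.015;0 0 0 0 0.015;0 0 0 0 0.015;0 0 0 0 0.015'; python3 - <<'E'
from h import *
c=eyes.read_camera("top");s=eyes.read_camera("side")
for k in(c,s):print("yellow",cv2.minAreaRect(np.float32(ray(k,yellow(k),.032)[:,:2]*1000)))
a=cv2.resize(s["color"][150:250,180:280],None,fx=4,fy=4,interpolation=cv2.INTER_CUBIC)
b=cv2.resize(s["color"][220:300,480:560],None,fx=5,fy=5,interpolation=cv2.INTER_CUBIC)
cv2.imwrite("pics/i.png",np.hstack([a,b]))
E
```

```text
time_s: 16.25
tool_pos: [0.5325, -0.2286, 0.2789]
tool_rot: [179.9, 0.0, -6.8]
force: [-2.9, -3.7, 2.4]
grip_width: 0.0239
grasp_force: 15.0
yellow ((528.1370849609375, 198.85287475585938), (85.28523254394531, 124.37350463867188), 88.94003295898438)
yellow ((529.0513305664062, 199.22654724121094), (85.47972869873047, 126.53306579589844), 88.64310455322266)
```

View pics/i.png

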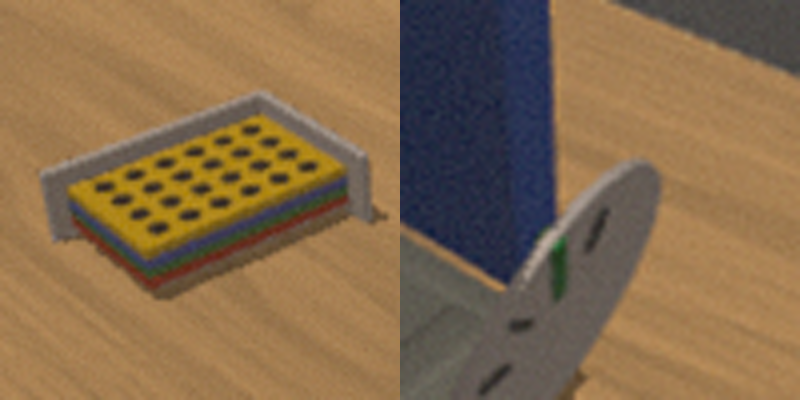

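The crop shows the stack square and flush, with all four edges aligned, at (529, 199) as computed. The lid edge runs parallel to the green tick and the hold is steady, so I'm handing it in.

```bash
python3 -c "
from cell import env, eyes
print(env.sign_off())"
```

```text
the job is handed in; nothing more can be done
None
```

The four plates are square and flush against both tray fences, still stacked flat; the gripper is holding the lid open at about 60° (measured 59.8–61.8°), the rack, jar and marker were not touched, and the job is handed in at about 16 s.

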